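# Lock the drop-in handle and hold the parts tray level

### The job

Lock the red drop-in handle to the teal parts tray by pushing the yellow-headed pin fully home through the fork while the tray sits on its plywood stand. Then lift the tray by its handle alone, straight up to about 10 cm above the stand, and finish holding it there, level and still, so that the stand can be worked on: do not put it down or let go. Keep both brass spacers in the tray and leave everything else on the bench where it is.

Things in the scene. Friction and masses are not known exactly. Their poses are not given: they have to be found in the camera images.
- stand_top (a point): Fixed plywood stand, 216 x 146 mm, 20 mm high, screwed to the bench; low wooden stops (to 32 mm above the bench) at its corners stop the tray sliding, with about 1.5 mm of play. The point is the centre of its upper face. Its x runs along its long side, z is up; the tray is set on it with the same axes.
- tray_floor (a point): Loose open teal tray, 200 x 130 x 30 mm, walls and floor 4 mm, about 0.3 to 0.55 kg, standing on the stand. The point is the centre of its inner floor, 4 mm above its underside. x along its long side, y along its short side, z up.
- fork (a point): Aluminium fork fixed on the middle of the tray: two upright cheeks 36 mm wide (along x), 8 mm thick, 14 mm apart, outer faces 15 mm either side of this point, tops 12 mm above it, on a block 44 x 34 mm whose top is 24 mm below it. The point is the middle of its cross hole, 60 mm above the tray's inner floor. The hole and the pin run along y. Axes as the tray's.
- pin (a joint): How far the locking pin is pushed in, in m: near 0 as found (its tip only in the first cheek), 0.025 fully home, when its head lies against the cheek. It slides along the tray's +y, stays where it is left and takes about 2 N to slide. Until it is home the handle pulls straight out of the fork.
- pin_head (a point): Middle of the outer end face of the pin's yellow head (20 mm in diameter, 14 mm thick; brass pin 10 mm in diameter). It is pushed towards the tray's +y. At joint 0 it lies 54 mm to the -y side of the fork's middle, fully home 29 mm, at the height of the cross hole. Axes as the tray's.
- handle_grip (a point): Loose handle, 0.1 kg: a steel lug (30 x 12 mm) dropped into the fork, its 12.5 mm hole in line with the pin, about 1 mm of play; on it a red grip block 40 mm long (x), 20 mm thick (y), 34 mm tall. The point is in the block, 14 mm below its top and 20 mm above its underside, 34 mm above the pin's axis. Axes as the tray's: grasp it across y.
- spacer1_c (a point): Loose brass spacer in the tray, 24 mm in diameter, 20 mm high, standing; the point is its centre.
- spacer2_c (a point): Second brass spacer in the tray, the same size; the point is its centre.
- bin: Bystander: red open bin with four compartments, 170 x 130 mm, 55 mm high, without a handle; origin at the centre of its underside.
- glue: Bystander: small upright glue bottle, 36 mm in diameter, 85 mm high; origin at the centre of its underside.
- screwdriver: Bystander: red screwdriver lying on the bench, about 200 mm long.
- file: Bystander: file with a wooden handle lying on the bench, 310 mm long along its x, 26 mm thick; origin under its middle.
- drill: Bystander: red and black cordless drill lying on its side, about 260 x 200 mm, 60 mm high.
- tape: Bystander: yellow tape measure, 70 x 45 mm, 70 mm high; origin at the centre of its underside.
Mind the look-alikes: they are no part of the job. What is shaped like the part that bears tray_floor but green or white is not meant.

How it is judged:
By the outcome, as a careful person would: the job done as asked, in the order asked, and still so for the second after the job is handed in, while the arm keeps its last pose, push and grip.
It also fails if it takes over 54 s, if anything falls off the work surface, if the arm or the gripper's body presses on something with over 40 N, if the wrist force passes 120 N, or if a joint passes its speed limit or range.

### The arm

A 6-joint arm with a two-finger parallel gripper is mounted at the origin on the work surface. World frame = base frame: x ahead of the robot, y to its left, z up, the work surface at z = 0. Lengths are in mm, angles in rad, forces in N, time in s.
With the tool pointing down it reaches from about 350 to 875 mm from the base axis. Payload 4.2 kg.
Tool frame: the origin (TCP) lies midway between the tips of the shut fingers; the grasp point (between the pads) lies 19 mm behind it (arm.tcp_to_grasp is the distance from the TCP to the grasp point, in mm); z points along the fingers, y is the line along which they close (so a half turn about z gives the same grasp; the last joint's range is limited). The gripper opens to 85 mm and grips with 20 to 120 N. Pads are 22 mm wide; open, the fingers measure 114 mm over their backs; the gripper's body (76 mm by 85 mm) begins 54 mm behind the grasp point. The pads swing forward as they close: fully open they stand 13 mm farther back than shut.
Start: joints at [1.407, 0.385, 0.008, 0, -1.194, -0.259], TCP at [256.414, 569.957, 231.312] pointing down, gripper open.
Joint ranges: [-3.14, 3.14], [-1.21, 2.06], [-1.07, 1.41], [-3.16, 2.05], [-2.99, -0.16], [-3.1, 3.1]. Speed limits (rad/s): [2.79, 2.79, 3.14, 3.14, 3.14, 3.14].

### API

Orientations are given as a unit quaternion [x, y, z, w].
In Python, from bench import arm gives the robot as it stands.
- The arm moves only by the tool arm_command, never from a script. Its argument "rows" is a list of rows, each a list of 2 entries, a list of its own where there are three numbers: the shift along the tool's x, y, z as a fraction of full scale, then the turn, a rotation vector about the tool's x, y, z as a fraction of full scale. In form: [[[x, y, z], [wx, wy, wz]], ...]. A call has 1 to 5 rows; each row is the pose to reach, as a shift and turn from the pose commanded when the call began, along the tool's axes at that moment, turning the shorter way round; what a row does not reach only later rows make up. Full scale, the value 1, is 0.25 m for a shift and 180 degrees for a turn. A row lasts 1/10 s, in which the tool goes at most 50 mm and 8.59 degrees, less where a joint would pass 70% of its speed; a pose out of reach is approached as far as the arm can. A call with a number of a shift or a turn outside -1 to 1 is refused whole. A call with a gripper value outside its range is refused whole. "grip" is the opening, from 0 (shut) to 1 (fully open), set as the call begins (left out, the last holds). The fingers move at their own pace and stop on an object; the grip force is fixed at half the most. Time passes only in rows, so rows that repeat a pose let the fingers close. It gives the time, the measured TCP pose, the force, the opening and the grip force at its end, in the units of the state.
- arm.read_state(): the state, without advancing time (a new reading comes with each control period).
- arm.get_image(name): name is "side" or "top"; returns (picture, depth): 384x512x3 uint8, blue, green, red; 384x512 float32, mm along the optical axis (not along the pixel's ray), 0 where there is no reading.
- arm.camera_info(name): a dict with "fx", "fy", "cx", "cy" (pixels), "k1" (the pictures are not rectified: a ray, as slopes to the right and down, at radius r is drawn at 1 + k1 r^2 times it, then the intrinsics apply), "extrinsics" (4x4, takes a point from camera to world coordinates). Camera axes: x right, y down, z forward; pixel columns grow to the right and rows downward; lengths in mm; the calibration is good to about 2 mm. A picture is of the moment at which its call begins. camera_info takes no time and is no camera call.
- arm.job_done(): hands the job in; it is judged then, once.
Trained networks look in the newest picture that a camera, given by its name, has taken for a name from the list of things; names that differ only in an ending like _2 or _b are one class to them, and where a whole thing is asked for, a point or a joint stands for the part that bears it (a point fixed in the world has none). Each returns a list of dicts, best first, with "score" (0 to 1); they miss things now and then, are a little off and sometimes report something else, mostly with a low value. They report only what shows in the picture. A call takes as long as a camera call. They do not tell look-alikes from the thing itself.
- arm.spot_in(camera, query): "position" ([column, row] in pixels, amid what is visible of it).
The state is a dict: "clock": time; "joints": joint angles; "joint_vel": joint speeds; "joint_efforts": joint torques, N m; "position": TCP position; "ee_rot": TCP orientation; "contact_force": force on the tool from outside, world axes, zero at the start; "wrist_torque": the same for the moment, N m; "gripper_width": finger opening in mm; "grasp_force": force on a finger pad.
Only numpy, scipy, OpenCV 4.12 (cv2) and the standard library are available. Lean on these libraries where they do the work, as an engineer would, in place of code of your own. Each camera call takes 0.05 s, during which the arm holds its last target. There are 200 camera calls.

## Working session

There is one attempt and no reset: what is moved stays moved. The work goes in short steps, Python scripts to look and compute and a tool call to move; the robot and the scene stay as the last step left them, time stands still between calls to the robot, and variables do not carry over. Pictures are saved under pics/ and viewed, at most 10 in all, crops included, and the job is handed in when it is done.

Besides the shell and the picture viewer there is one more tool, called after ">>>" as name(argument=value, ...) on one line, values as JSON. arm_command: Moves the arm, as the interface text tells. Shift numbers are shares of 0.25 m and turn numbers shares of 180 degrees, none past 1 either way. Its arguments: {"type":"object","properties":{"rows":{"type":"array","items":{"type":"array"}},"grip":{"type":"number"}},"required":["rows"]}

```bash
mkdir -p pics; cat > h.py <<'E'
import numpy as np, cv2
from bench import arm
from scipy.spatial.transform import Rotation as R
def shot(n):
    im,d=arm.get_image(n); np.savez(f'/tmp/{n}.npz',im=im,d=d); return im,d
def deproj(n,u,v,z=None,depth=None):
    c=arm.camera_info(n); x=(u-c['cx'])/c['fx']; y=(v-c['cy'])/c['fy']
    xd,yd=x,y
    for _ in range(10):
        s=1+c['k1']*(x*x+y*y); x,y=xd/s,yd/s
    E=np.array(c['extrinsics']); r=E[:3,:3]@np.array([x,y,1]); o=E[:3,3]
    return o+r*(depth if depth is not None else (z-o[2])/r[2])
E
python3 - <<'E'
from h import *
for n in('side','top'):
    im,d=shot(n); cv2.imwrite(f'pics/{n}1.png',cv2.resize(im,(768,576)))
    print(n,np.round(np.array(arm.camera_info(n)['extrinsics']),2).tolist())
    for q in('tray_floor','fork','pin_head','handle_grip','spacer1_c','stand_top'):
        try:
            for r in arm.spot_in(n,q)[:4]:
                u,v=r['position']; dd=d[int(v),int(u)]
                print(q,round(r['score'],2),np.round([u,v]),np.round(deproj(n,u,v,depth=dd)))
        except Exception as e: print(q,e)
print(arm.read_state())
E
```

```text
side [[0.85, -0.27, 0.45, -98.28], [-0.52, -0.42, 0.74, -966.09], [-0.01, -0.87, -0.5, 778.74], [0.0, 0.0, 0.0, 1.0]]
tray_floor 0.9 [289. 251.] [ 469. -223.   37.]
tray_floor 0.86 [170. 211.] [257. 196.  23.]
tray_floor 0.63 [226. 311.] [ 205. -324.   30.]
fork 0.95 [290. 250.] [ 468. -225.   43.]
fork 0.66 [228. 309.] [ 209. -325.   35.]
fork 0.57 [174. 204.] [277. 203.  40.]
pin_head 0.5 [301. 240.] [ 481. -258.   94.]
handle_grip 0.72 [291. 224.] [ 476. -217.  126.]
handle_grip 0.52 [303. 242.] [ 488. -259.   86.]
stand_top 0.57 [289. 269.] [ 434. -271.   18.]
top [[-0.0, -1.0, 0.06, 438.09], [-1.0, 0.0, 0.01, 50.21], [-0.01, -0.06, -1.0, 1162.37], [0.0, 0.0, 0.0, 1.0]]
tray_floor 0.71 [351. 194.] [ 492. -194.   72.]
tray_floor 0.56 [210. 275.] [265. 204.  75.]
tray_floor 0.51 [298. 100.] [776. -51.  26.]
fork 0.9 [210. 273.] [271. 205.  78.]
fork 0.71 [353. 198.] [ 479. -193.   92.]
fork 0.63 [389. 287.] [ 229. -297.   62.]
pin_head 0.48 [408. 295.] [ 209. -349.   67.]
pin_head 0.42 [370. 197.] [ 481. -241.   89.]
handle_grip 0.7 [329. 205.] [ 461. -139.   18.]
handle_grip 0.59 
[... 309 characters left out ...]
e+00,  3.84653364e-01,  7.90851411e-03, -9.42396836e-06,
       -1.19404587e+00, -2.58621153e-01]), 'joint_vel': array([-5.00884240e-04, -4.65773872e-04,  7.13035892e-04, -8.42872293e-05,
       -9.89696248e-04, -1.12240404e-03]), 'joint_efforts': array([-6.83996041e-05, -3.91946769e+01,  1.88580251e+01,  4.18978617e+00,
       -3.67621296e-04, -7.77333270e-06]), 'position': array([256.4254247 , 569.93673665, 231.34219255]), 'ee_rot': array([ 9.77732869e-01, -2.09853368e-01, -4.50885784e-06, -2.59265474e-06]), 'contact_force': array([ 0.42869019, -0.13250335, -0.10888122]), 'wrist_torque': array([ 0.0251364 ,  0.0751443 , -0.02483592]), 'grasp_force': 0.0, 'gripper_width': 85.49243122216224}
```

View pics/side1.png

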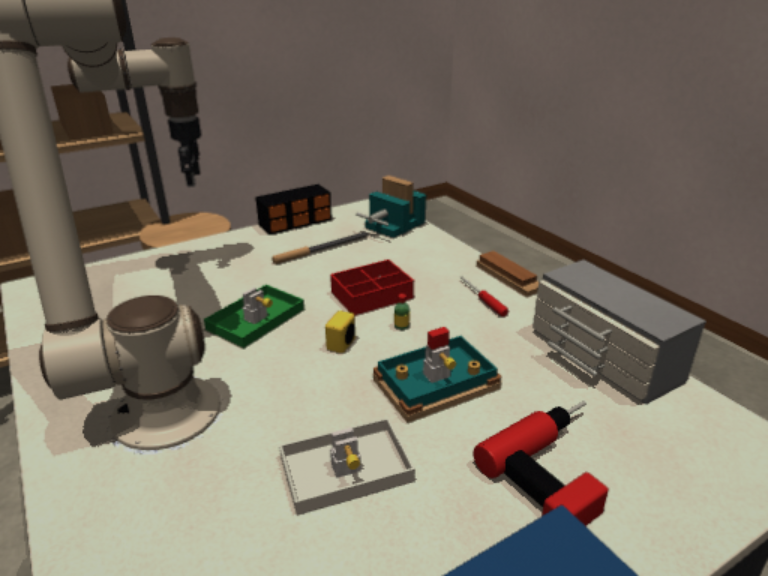

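View pics/top1.png

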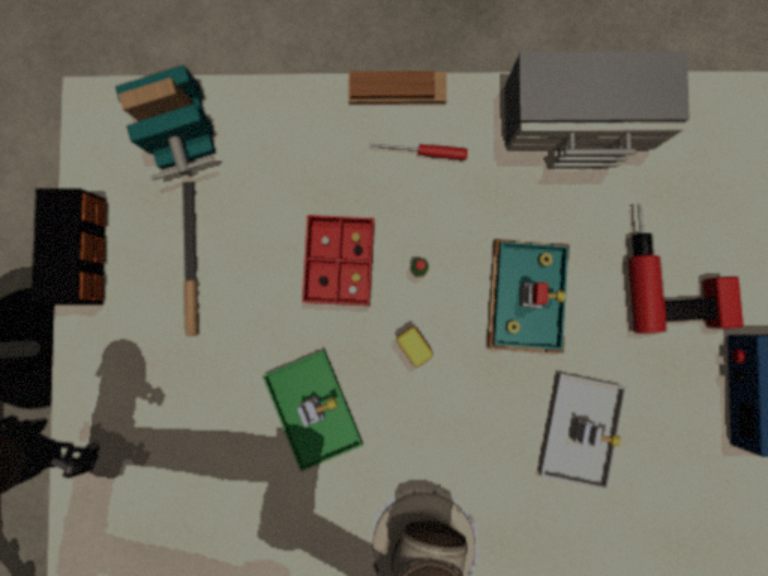

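The teal tray on the plywood stand is at top (530,295) and side (437,375), with the pin head at (558,296) facing about world -y. The look-alikes are the green tray at top (312,408) and the white tray at (582,430). The teal one fits: right colour, on a stand, red handle, and two spacers at (545,258) and (513,327).

```bash
cat > m.py <<'E'
from h import *
def meas(n,box,zmin=0,show=None):
    im,d=shot(n); u0,u1,v0,v1=box
    hsv=cv2.cvtColor(im,cv2.COLOR_BGR2HSV); H,S,V=[hsv[...,i].astype(int) for i in range(3)]
    ms=dict(red=((H<6)|(H>174))&(S>150)&(V>70),yel=(H>17)&(H<33)&(S>130)&(V>100),teal=(H>80)&(H<100)&(S>100))
    out={}
    for k,m in ms.items():
        vs,us=np.nonzero(m[v0:v1,u0:u1]); 
        P=np.array([deproj(n,u+u0,v+v0,depth=d[v+v0,u+u0]) for u,v in zip(us,vs) if d[v+v0,u+u0]>0])
        if len(P)==0: print(k,'none'); continue
        out[k]=P
        print(n,k,len(P),'med',np.round(np.median(P,0),1),'lo',np.round(np.percentile(P,3,axis=0),1),'hi',np.round(np.percentile(P,97,axis=0),1))
    if show: cv2.imwrite(show,cv2.resize(im[v0:v1,u0:u1],None,fx=7,fy=7,interpolation=cv2.INTER_CUBIC))
    return out,im,d
E
python3 - <<'E'
from m import *
o,im,d=meas('top',(322,385,152,240),show='pics/top2.png')
t=o['teal']; t=t[(t[:,2]>15)]
print('rect',cv2.minAreaRect(t[:,:2].astype(np.float32)))
for k in('red','yel'):
    p=o[k]; print(k,np.round(p[np.argsort(-p[:,2])][:70:3],0).tolist())
o,im,d=meas('side',(245,340,215,280),show='pics/side2.png')
for k in('red','yel'):
    p=o[k]; print(k,np.round(p[::3],0).tolist())
E
python3 - <<'E'
import cv2,numpy as np
a=cv2.imread('pics/top2.png');b=cv2.imread('pics/side2.png')
a=cv2.resize(a,None,fx=.85,fy=.85)
c=np.zeros((max(a.shape[0],b.shape[0]),a.shape[1]+b.shape[1],3),np.uint8);c[:a.shape[0],:a.shape[1]]=a;c[:b.shape[0],a.shape[1]:]=b
s=min(800/c.shape[1],600/c.shape[0]);cv2.imwrite('pics/crop2.png',cv2.resize(c,None,fx=s,fy=s))
E
```

```text
top red 102 med [ 482.8 -205.8  132.9] lo [ 466.6 -214.4  127.6] hi [ 501.3 -196.5  136.2]
top yel 61 med [ 484.3 -240.8   89.1] lo [ 428.2 -254.9   41. ] hi [ 562.2 -165.9   95.6]
top teal 2349 med [ 484.6 -205.    25.3] lo [ 393.3 -270.    20.9] hi [ 579.2 -143.1   51.1]
rect ((485.0932312011719, -205.27011108398438), (128.29904174804688, 193.93246459960938), 85.603271484375)
red [[493.0, -210.0, 139.0], [501.0, -208.0, 136.0], [501.0, -203.0, 135.0], [469.0, -202.0, 135.0], [475.0, -197.0, 135.0], [477.0, -211.0, 135.0], [488.0, -211.0, 134.0], [467.0, -205.0, 134.0], [472.0, -208.0, 134.0], [485.0, -214.0, 134.0], [485.0, -208.0, 134.0], [501.0, -214.0, 134.0], [483.0, -198.0, 133.0], [488.0, -206.0, 133.0], [485.0, -206.0, 133.0], [469.0, -206.0, 133.0], [467.0, -200.0, 133.0], [475.0, -206.0, 133.0], [491.0, -203.0, 133.0], [475.0, -211.0, 132.0], [477.0, -203.0, 132.0], [493.0, -209.0, 132.0], [469.0, -209.0, 132.0], [501.0, -201.0, 132.0]]
yel [[479.0, -245.0, 98.0], [476.0, -246.0, 95.0], [481.0, -249.0, 94.0], [479.0, -249.0, 94.0], [482.0, -241.0, 93.0], [484.0, -230.0, 92
[... 1491 characters left out ...]
.0], [469.0, -217.0, 113.0]]
yel [[486.0, -220.0, 87.0], [481.0, -226.0, 88.0], [481.0, -231.0, 89.0], [482.0, -235.0, 87.0], [484.0, -245.0, 92.0], [479.0, -247.0, 92.0], [485.0, -253.0, 94.0], [479.0, -248.0, 89.0], [483.0, -256.0, 93.0], [473.0, -251.0, 90.0], [478.0, -259.0, 93.0], [552.0, -229.0, 44.0], [562.0, -232.0, 42.0], [475.0, -249.0, 85.0], [550.0, -232.0, 43.0], [564.0, -243.0, 44.0], [476.0, -257.0, 86.0], [550.0, -236.0, 42.0], [564.0, -243.0, 41.0], [426.0, -167.0, 44.0], [434.0, -172.0, 44.0], [549.0, -243.0, 43.0], [552.0, -252.0, 48.0], [421.0, -170.0, 44.0], [550.0, -247.0, 41.0], [420.0, -172.0, 42.0], [431.0, -181.0, 43.0], [420.0, -177.0, 42.0], [425.0, -186.0, 45.0]]
```

View pics/crop2.png

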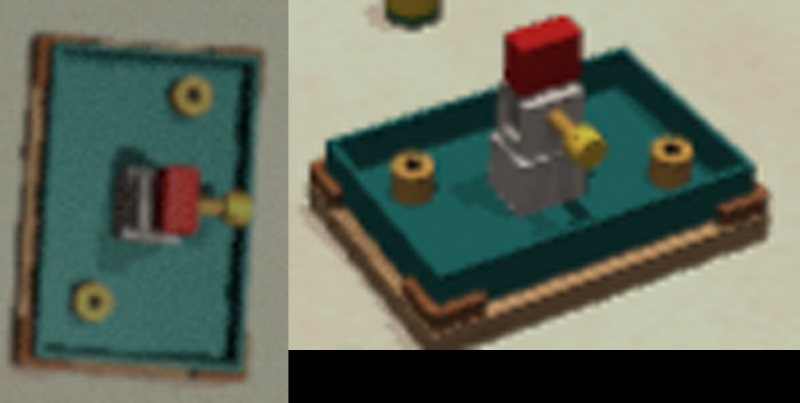

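The crop confirms the teal tray: red handle on the fork, pin sticking out to -y, both spacers inside. Yaw is about -4.2° and the fork is at about (484.5,-205.5,84). The grip top reads 132 against 132 expected, so the heights agree. I'll push with shut fingers, tool x across the pin, so the body clears the handle.

```bash
cat >> h.py <<'E'
def down(a): a=np.radians(a)/2; return R.from_quat([np.cos(a),np.sin(a),0,0])
def pl(wps,start=None):
    s=arm.read_state(); p,r=(s['position'],R.from_quat(s['ee_rot'])) if start is None else (np.array(start[0],float),down(start[1]))
    for q,a in wps:
        q=np.array(q,float); t=down(a)
        print(q,a,'shift',np.round(r.inv().apply(q-p)/250,3),'turn',np.round((r.inv()*t).as_rotvec()/np.pi,3),'dist',round(np.linalg.norm(q-p)))
        p,r=q,t
E
python3 -c "
from h import *
pl([((390,370,231),-40),((430,150,231),-58),((450,-90,231),-76),((478,-290,200),-94.2),((478,-290,79),-94.2)])"
```

```text
[390. 370. 231.] -40 shift [0.816 0.51  0.001] turn [-0.     0.     0.088] dist 240
[430. 150. 231.] -58 shift [0.688 0.571 0.   ] turn [0.  0.  0.1] dist 224
[450. -90. 231.] -76 shift [0.857 0.441 0.   ] turn [0.  0.  0.1] dist 241
[ 478. -290.  200.] -94.2 shift [0.803 0.085 0.124] turn [0.    0.    0.101] dist 204
[ 478. -290.   79.] -94.2 shift [0.    0.    0.484] turn [0. 0. 0.] dist 121
```

>>> arm_command(rows=[[[0.82, 0.51, 0], [0, 0, 0.088]], [[0.82, 0.51, 0], [0, 0, 0.088]], [[0.82, 0.51, 0], [0, 0, 0.088]], [[0.82, 0.51, 0], [0, 0, 0.088]], [[0.82, 0.51, 0], [0, 0, 0.088]]], grip=0)

```text
clock: 1.3
position: [391.9, 367.4, 231.7]
ee_rot: [0.939, -0.343, 0.0, -0.0]
contact_force: [0.7, 0.9, 0.5]
gripper_width: 12.1
grasp_force: 0.0
```

>>> arm_command(rows=[[[0.69, 0.57, 0], [0, 0, 0.1]], [[0.69, 0.57, 0], [0, 0, 0.1]], [[0.69, 0.57, 0], [0, 0, 0.1]], [[0.69, 0.57, 0], [0, 0, 0.1]], [[0.69, 0.57, 0], [0, 0, 0.1]]])

```text
clock: 1.8
position: [431.0, 146.3, 231.7]
ee_rot: [0.874, -0.486, 0.0, -0.0]
contact_force: [0.4, -0.0, 0.8]
gripper_width: 0.2
grasp_force: 0.0
```

>>> arm_command(rows=[[[0.86, 0.44, 0], [0, 0, 0.1]], [[0.86, 0.44, 0], [0, 0, 0.1]], [[0.86, 0.44, 0], [0, 0, 0.1]], [[0.86, 0.44, 0], [0, 0, 0.1]], [[0.86, 0.44, 0], [0, 0, 0.1]]])

```text
clock: 2.3
position: [451.5, -93.5, 231.8]
ee_rot: [0.787, -0.616, 0.0, -0.0]
contact_force: [0.7, 0.9, 1.6]
gripper_width: 0.2
grasp_force: 0.0
```

```bash
python3 -c "
from h import *
pl([((478,-290,200),-94.2)]);s=arm.read_state();print(s['position'],s['joints'],s['gripper_width'],s['clock'])"
```

```text
[ 478. -290.  200.] -94.2 shift [0.789 0.086 0.127] turn [-0.    -0.     0.101] dist 201
[451.53746198 -93.45367085 231.79394658] [ 1.49931506e-01  1.01371630e-01 -3.74237832e-01  1.95012429e-04
 -1.09402636e+00  9.25328858e-02] 0.2473100554687869 2.3
```

>>> arm_command(rows=[[[0.79, 0.086, 0.12], [0, 0, 0.101]], [[0.79, 0.086, 0.12], [0, 0, 0.101]], [[0.79, 0.086, 0.12], [0, 0, 0.101]], [[0.79, 0.086, 0.12], [0, 0, 0.101]], [[0.79, 0.086, 0.12], [0, 0, 0.101]]])

```text
clock: 2.8
position: [478.0, -292.6, 199.4]
ee_rot: [-0.678, 0.735, 0.001, -0.001]
contact_force: [-0.9, 0.1, -0.1]
gripper_width: -0.5
grasp_force: 0.0
```

```bash
python3 -c "
from h import *
pl([((478,-290,79),-94.2)]);print(arm.read_state()['joints'])"
```

```text
[ 478. -290.   79.] -94.2 shift [-0.01  -0.     0.482] turn [ 0.001 -0.    -0.002] dist 120
[-2.59774534e-01  3.01921146e-01 -2.00061762e-01  7.60252190e-04
 -1.07112874e+00  1.79006480e-01]
```

>>> arm_command(rows=[[[-0.01, 0, 0.16], [0, 0, 0]], [[-0.01, 0, 0.32], [0, 0, 0]], [[-0.01, 0, 0.48], [0, 0, 0]], [[-0.01, 0, 0.48], [0, 0, 0]], [[-0.01, 0, 0.48], [0, 0, 0]]])

```text
clock: 3.3
position: [479.1, -285.5, 82.0]
ee_rot: [-0.681, 0.732, -0.0, -0.0]
contact_force: [0.9, -0.7, -0.3]
gripper_width: -0.2
grasp_force: 0.0
```

```bash
python3 -c "
from h import *
im,d=shot('side'); cv2.imwrite('pics/s3.png',cv2.resize(im[180:290,235:350],None,fx=5,fy=5,interpolation=cv2.INTER_CUBIC))
s=arm.read_state();print(s['position'],s['contact_force']);pl([((484.5-.073*k,-205.5-.997*k,79),-94.2) for k in (67,54,47,40)])
"
```

```text
[ 480.14980478 -285.83591133   83.29488436] [0.50503738 0.9863399  0.65108946]
[ 479.609 -272.299   79.   ] -94.2 shift [-0.054  0.006  0.017] turn [-0.001 -0.     0.   ] dist 14
[ 480.558 -259.338   79.   ] -94.2 shift [-0.052  0.     0.   ] turn [0. 0. 0.] dist 13
[ 481.069 -252.359   79.   ] -94.2 shift [-0.028  0.     0.   ] turn [0. 0. 0.] dist 7
[ 481.58 -245.38   79.  ] -94.2 shift [-0.028  0.     0.   ] turn [0. 0. 0.] dist 7
```

View pics/s3.png

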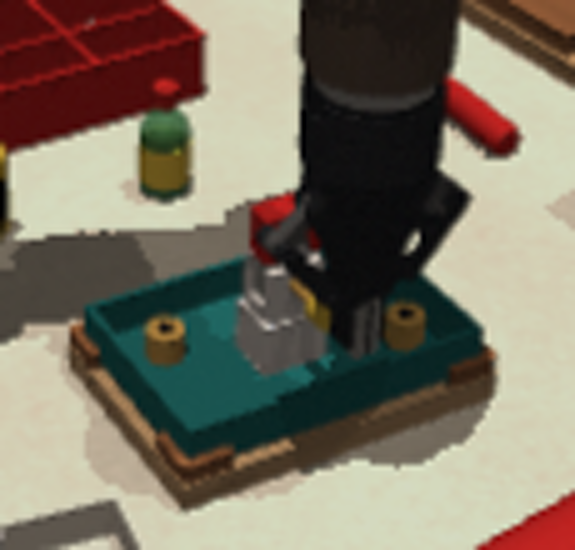

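The picture shows the shut fingers standing clear on the -y side of the yellow head, at crop (360,330) against (318,310). Knuckles point along tray x. I'll push gently.

>>> arm_command(rows=[[[-0.03, 0.003, 0.016], [0, 0, 0]], [[-0.055, 0.006, 0.016], [0, 0, 0]], [[-0.07, 0.006, 0.016], [0, 0, 0]], [[-0.085, 0.006, 0.016], [0, 0, 0]], [[-0.1, 0.006, 0.016], [0, 0, 0]]])

```text
clock: 3.85
position: [479.6, -260.5, 78.1]
ee_rot: [-0.681, 0.733, -0.001, 0.0]
contact_force: [-1.3, -1.9, 1.5]
gripper_width: 0.3
grasp_force: 1.1
```

>>> arm_command(rows=[[[-0.01, 0, 0], [0, 0, 0]], [[-0.02, 0, 0], [0, 0, 0]], [[-0.03, 0, 0], [0, 0, 0]], [[-0.03, 0, 0], [0, 0, 0]]])

```text
clock: 4.25
position: [479.6, -252.6, 77.2]
ee_rot: [-0.68, 0.733, 0.0, 0.0]
contact_force: [0.2, -0.2, -0.2]
gripper_width: -0.2
grasp_force: 0.4
```

```bash
python3 -c "
from h import *
s=arm.read_state();print(s['position'],s['contact_force']);y=np.array([.073,.997]);print('k',(np.array([484.5,-205.5])-s['position'][:2])@y)
"
```

```text
[ 479.58927367 -252.64734192   77.22396149] [ 0.16711685 -0.16683463 -0.17376442]
k 47.36438291265735
```

>>> arm_command(rows=[[[-0.008, 0, 0], [0, 0, 0]], [[-0.016, 0, 0], [0, 0, 0]], [[-0.02, 0, 0], [0, 0, 0]]])

```text
clock: 4.55
position: [479.9, -247.9, 77.2]
ee_rot: [-0.68, 0.733, 0.0, -0.0]
contact_force: [0.9, -2.7, -0.2]
gripper_width: 0.1
grasp_force: 1.0
```

>>> arm_command(rows=[[[-0.006, 0, 0], [0, 0, 0]], [[-0.01, 0, 0], [0, 0, 0]]])

```text
clock: 4.75
position: [480.0, -245.7, 77.2]
ee_rot: [-0.68, 0.733, -0.0, -0.0]
contact_force: [1.5, -5.5, -0.9]
gripper_width: 0.2
grasp_force: 2.9
```

```bash
python3 -c "
from h import *
im,d=shot('side'); cv2.imwrite('pics/s4.png',cv2.resize(im[200:290,245:340],None,fx=6,fy=6,interpolation=cv2.INTER_CUBIC))
s=arm.read_state();print(s['position'],s['contact_force']);y=np.array([.073,.997]);print('k',(np.array([484.5,-205.5])-s['position'][:2])@y)
"
```

```text
[ 479.93875737 -245.71802032   77.24554623] [ 0.26301327 -4.91696787 -1.78099574]
k 40.430336968900804
```

View pics/s4.png

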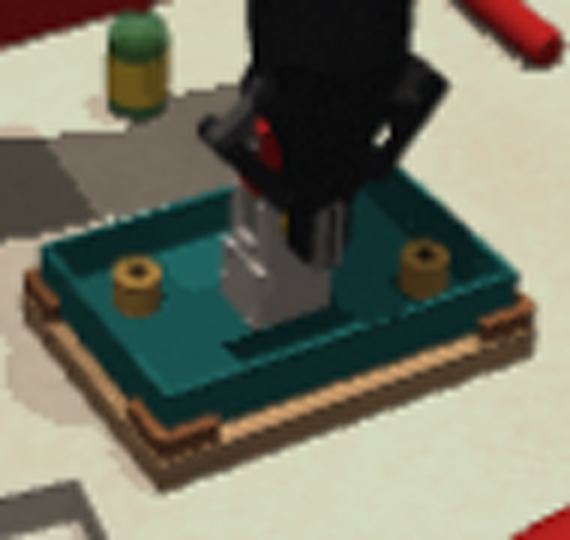

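>>> arm_command(rows=[[[-0.008, 0, 0], [0, 0, 0]], [[-0.008, 0, 0], [0, 0, 0]]])

```text
clock: 5.0
position: [480.1, -245.1, 78.0]
ee_rot: [-0.681, 0.733, -0.001, -0.001]
contact_force: [-1.4, -10.3, 0.9]
gripper_width: 0.0
grasp_force: 4.9
```

>>> arm_command(rows=[[[-0.008, 0, 0], [0, 0, 0]], [[-0.008, 0, 0], [0, 0, 0]]])

```text
clock: 5.2
position: [480.2, -244.4, 78.9]
ee_rot: [-0.681, 0.732, -0.001, -0.002]
contact_force: [-2.3, -14.2, 4.5]
gripper_width: -0.5
grasp_force: 7.6
```

The force rose to 14 N with no further travel, at TCP about 39 mm from the fork middle against 40 expected, so the pin is home. I'll back off, rise and check.

>>> arm_command(rows=[[[0.04, 0, 0], [0, 0, 0]], [[0.16, 0, 0], [0, 0, 0]], [[0.16, 0, -0.2], [0, 0, 0]], [[0.16, 0, -0.4], [0, 0, 0]], [[0.16, 0, -0.5], [0, 0, 0]]], grip=1)

```text
clock: 5.7
position: [478.7, -281.9, 206.1]
ee_rot: [-0.68, 0.733, -0.002, 0.001]
contact_force: [0.6, -0.1, 0.2]
gripper_width: 72.1
grasp_force: 0.0
```

>>> arm_command(rows=[[[0.2, 0, -0.16], [0, 0, 0]], [[0.2, 0, -0.16], [0, 0, 0]], [[0.2, 0, -0.16], [0, 0, 0]]])

```text
clock: 6.0
position: [473.9, -332.1, 243.0]
ee_rot: [-0.68, 0.734, -0.001, 0.001]
contact_force: [-0.4, -0.1, -0.8]
gripper_width: 85.7
grasp_force: 0.0
```

```bash
python3 - <<'E'
from m import *
o,im,d=meas('side',(245,340,210,280),show='pics/side5.png')
o,im,d=meas('top',(322,385,152,240))
t=o['teal']; t=t[(t[:,2]>15)]
print('rect',cv2.minAreaRect(t[:,:2].astype(np.float32)))
a=cv2.imread('pics/side5.png');cv2.imwrite('pics/side5.png',a[:, :800])
E
```

```text
side red 156 med [ 479.2 -214.7  121.9] lo [ 465.3 -218.8  102.9] hi [ 500.7 -200.4  132.1]
side yel 98 med [ 483.8 -169.2   42.5] lo [ 416.  -235.9   18.4] hi [537.    6.4  92.7]
side teal 1654 med [ 468.9 -212.6   29.5] lo [ 384.3 -276.4   21.2] hi [ 584.1 -139.9   50. ]
top red 98 med [ 485.2 -203.6  132.7] lo [ 466.7 -213.4  128.4] hi [ 501.3 -196.   136. ]
top yel 47 med [ 428.8 -172.    45.5] lo [ 417.2 -230.9   41.6] hi [ 488.8 -160.3   96.8]
top teal 2044 med [ 487.4 -196.4   25.1] lo [ 393.5 -265.4   21. ] hi [ 579.  -142.3   50.8]
rect ((485.2847900390625, -204.68597412109375), (130.14451599121094, 193.92327880859375), 85.4974136352539)
```

View pics/side5.png

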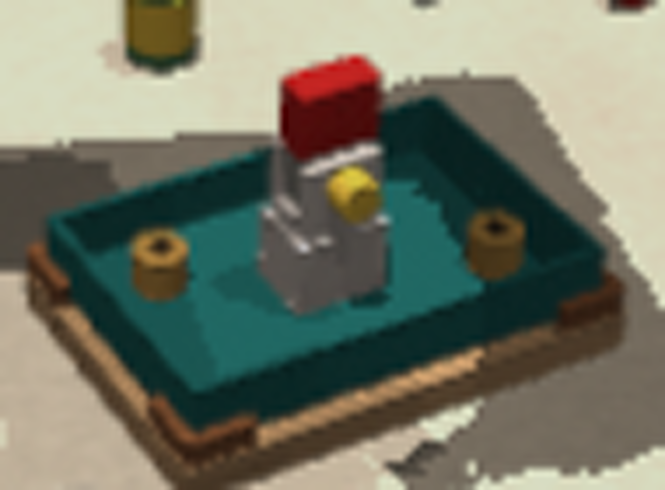

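The pin head now lies flat against the cheek at crop (355,195), with no shank visible. Both spacers are standing at (160,262) and (495,243). Next is the grasp: tool y along tray y, above the handle.

```bash
python3 -c "
from h import *
pl([((484.5,-205,200),-184.2),((484.5,-205,104),-184.2)])"
```

```text
[ 484.5 -205.   200. ] -184.2 shift [-0.503 -0.01   0.163] turn [ 0.001 -0.     0.499] dist 132
[ 484.5 -205.   104. ] -184.2 shift [0.    0.    0.384] turn [0. 0. 0.] dist 96
```

>>> arm_command(rows=[[[-0.1, 0, 0.02], [0, 0, 0.25]], [[-0.2, 0, 0.04], [0, 0, 0.25]], [[-0.3, 0, 0.07], [0, 0, 0.25]], [[-0.4, 0, 0.12], [0, 0, 0.25]], [[-0.5, -0.01, 0.16], [0, 0, 0.25]]])

```text
clock: 6.6
position: [483.7, -204.4, 199.7]
ee_rot: [-0.362, 0.932, 0.002, -0.002]
contact_force: [0.1, -0.1, -0.1]
gripper_width: 85.3
grasp_force: 0.0
```

>>> arm_command(rows=[[[0, 0, 0], [0, 0, 0.25]], [[0, 0, 0], [0, 0, 0.26]], [[0, 0, 0], [0, 0, 0.26]], [[0, 0, 0], [0, 0, 0.26]], [[0, 0, 0], [0, 0, 0.26]]])

```text
clock: 7.1
position: [484.1, -205.3, 200.2]
ee_rot: [0.004, 1.0, 0.001, -0.002]
contact_force: [0.4, -0.4, -0.8]
gripper_width: 85.5
grasp_force: 0.0
```

```bash
python3 -c "
from h import *
pl([((484.5,-205,200),-184.2),((484.5,-205,104),-184.2)]);print(arm.read_state()['position'],arm.read_state()['joints'])"
```

```text
[ 484.5 -205.   200. ] -184.2 shift [-0.002  0.001  0.001] turn [ 0.    -0.001  0.021] dist 1
[ 484.5 -205.   104. ] -184.2 shift [0.    0.    0.384] turn [0. 0. 0.] dist 96
[ 484.11478963 -205.33061347  200.17765427] [-9.30218766e-02  2.45050731e-01 -2.77658372e-01 -1.25802807e-03
 -1.05255532e+00 -1.48560613e+00]
```

>>> arm_command(rows=[[[0, 0, 0.1], [0, 0, 0.021]], [[0, 0, 0.2], [0, 0, 0.021]], [[0, 0, 0.3], [0, 0, 0.021]], [[0, 0, 0.385], [0, 0, 0.021]], [[0, 0, 0.385], [0, 0, 0.021]]])

```text
clock: 7.6
position: [481.6, -205.2, 101.6]
ee_rot: [0.035, 0.999, 0.001, -0.005]
contact_force: [-1.3, 0.6, 0.1]
gripper_width: 85.4
grasp_force: 0.0
```

```bash
python3 -c "
from h import *
im,d=shot('side'); cv2.imwrite('pics/s6.png',cv2.resize(im[200:290,245:340],None,fx=6,fy=6,interpolation=cv2.INTER_CUBIC))
s=arm.read_state();print(s['position'],s['contact_force']);pl([((484.5,-205,104),-184.2)])
"
```

```text
[ 483.41249008 -205.74831442  103.7152344 ] [ 0.26985706 -0.43715231  1.43911146]
[ 484.5 -205.   104. ] -184.2 shift [-0.004  0.003 -0.001] turn [ 0.    -0.002  0.002] dist 1
```

View pics/s6.png

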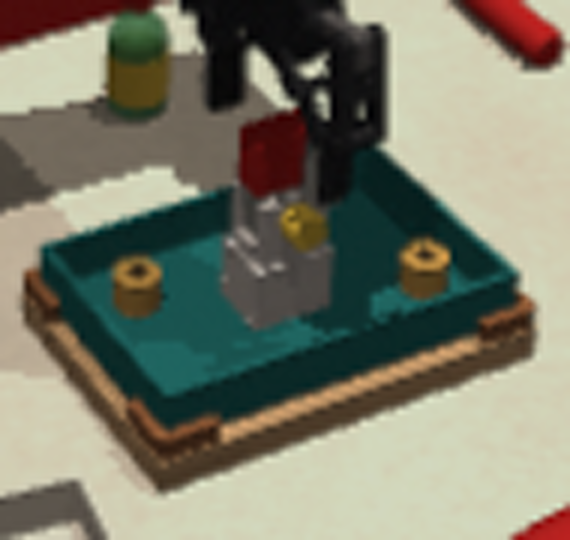

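The open fingers straddle the red block on both y sides, at crop (225,80) and (335,170), clear of the cheeks and pin. Closing.

>>> arm_command(rows=[[[-0.003, 0.002, 0], [0, 0, 0.002]], [[-0.003, 0.002, 0], [0, 0, 0.002]], [[-0.003, 0.002, 0], [0, 0, 0.002]], [[-0.003, 0.002, 0], [0, 0, 0.002]], [[-0.003, 0.002, 0], [0, 0, 0.002]]], grip=0)

```text
clock: 8.15
position: [486.7, -206.5, 106.9]
ee_rot: [0.038, 0.999, -0.0, 0.001]
contact_force: [0.6, -0.0, -0.7]
gripper_width: 18.9
grasp_force: 58.9
```

>>> arm_command(rows=[[[0, 0, 0], [0, 0, 0]], [[0, 0, 0], [0, 0, 0]], [[0, 0, 0], [0, 0, 0]]])

```text
clock: 8.45
position: [486.8, -206.5, 106.8]
ee_rot: [0.038, 0.999, -0.0, 0.001]
contact_force: [-1.0, 0.6, 5.3]
gripper_width: 18.9
grasp_force: 59.6
```

>>> arm_command(rows=[[[0, 0, -0.004], [0, 0, 0]], [[0, 0, -0.012], [0, 0, 0]], [[0, 0, -0.024], [0, 0, 0]], [[0, 0, -0.04], [0, 0, 0]], [[0, 0, -0.06], [0, 0, 0]]])

```text
clock: 8.95
position: [485.3, -206.2, 120.4]
ee_rot: [0.038, 0.999, 0.0, -0.001]
contact_force: [-1.3, -0.2, -5.9]
gripper_width: 18.8
grasp_force: 58.7
```

>>> arm_command(rows=[[[0, 0, 0], [0, 0, 0]], [[0, 0, 0], [0, 0, 0]], [[0, 0, 0], [0, 0, 0]]])

```text
clock: 9.25
position: [486.0, -206.3, 120.9]
ee_rot: [0.038, 0.999, 0.0, -0.0]
contact_force: [0.9, -0.6, -5.5]
gripper_width: 18.9
grasp_force: 58.7
```

```bash
python3 - <<'E'
from m import *
o,im,d=meas('side',(245,340,200,280),show='pics/side7.png')
s=arm.read_state();print(s['position'],s['ee_rot'],s['contact_force'],s['wrist_torque'])
E
```

```text
side red 221 med [548.4 -50.3  20.2] lo [ 465.2 -213.9    6.3] hi [775.2 104.8 143.5]
side yel 73 med [ 478.  -226.    56.3] lo [ 417.1 -245.1   52.9] hi [ 564.2 -161.4  105.4]
side teal 1744 med [ 466.6 -215.2   41. ] lo [ 384.3 -276.    33.6] hi [ 583.8 -140.1   62.3]
[ 485.9731997  -206.31879271  120.83776436] [ 3.78347094e-02  9.99283958e-01  8.88423527e-05 -3.12726259e-04] [-0.23650881 -0.8652241  -5.48227352] [ 0.0122592  -0.00038534  0.00374376]
```

View pics/side7.png

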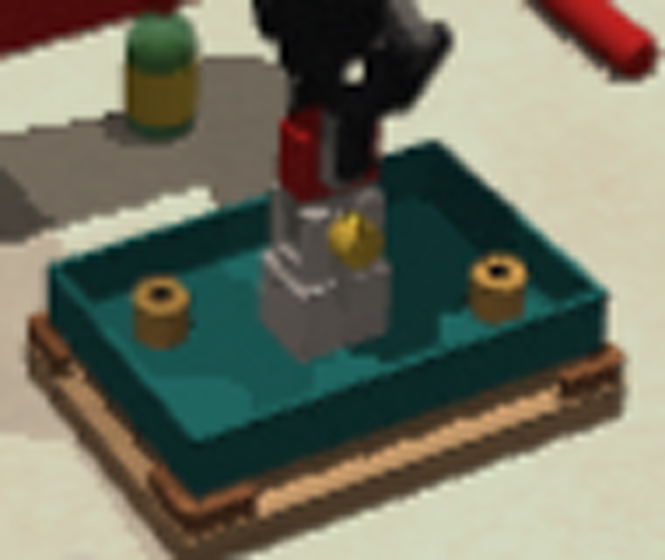

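The tray rises with the handle (about 12.4 mm up), level, with the pin home and both spacers upright at crop (160,310) and (497,287). I'll raise it the remaining 88 mm or so.

>>> arm_command(rows=[[[0, 0, -0.015], [0, 0, 0]], [[0, 0, -0.04], [0, 0, 0]], [[0, 0, -0.07], [0, 0, 0]], [[0, 0, -0.105], [0, 0, 0]], [[0, 0, -0.14], [0, 0, 0]]])

```text
clock: 9.8
position: [486.4, -206.4, 157.2]
ee_rot: [0.038, 0.999, -0.0, 0.0]
contact_force: [0.1, 0.3, -6.2]
gripper_width: 19.1
grasp_force: 58.7
```

>>> arm_command(rows=[[[0, 0, -0.035], [0, 0, 0]], [[0, 0, -0.07], [0, 0, 0]], [[0, 0, -0.105], [0, 0, 0]], [[0, 0, -0.135], [0, 0, 0]], [[0, 0, -0.16], [0, 0, 0]]])

```text
clock: 10.3
position: [486.3, -206.4, 196.8]
ee_rot: [0.038, 0.999, -0.0, 0.0]
contact_force: [0.2, 0.7, -5.6]
gripper_width: 19.1
grasp_force: 58.7
```

>>> arm_command(rows=[[[0, 0, -0.02], [0, 0, 0]], [[0, 0, -0.035], [0, 0, 0]], [[0, 0, -0.045], [0, 0, 0]], [[0, 0, -0.05], [0, 0, 0]], [[0, 0, -0.05], [0, 0, 0]]])

```text
clock: 10.8
position: [486.2, -206.4, 208.5]
ee_rot: [0.038, 0.999, 0.0, -0.0]
contact_force: [-0.6, 0.2, -5.7]
gripper_width: 18.9
grasp_force: 58.7
```

>>> arm_command(rows=[[[0, 0, 0], [0, 0, 0]], [[0, 0, 0], [0, 0, 0]], [[0, 0, 0], [0, 0, 0]], [[0, 0, 0], [0, 0, 0]], [[0, 0, 0], [0, 0, 0]]])

```text
clock: 11.3
position: [486.2, -206.4, 208.5]
ee_rot: [0.038, 0.999, 0.0, -0.0]
contact_force: [-0.5, 0.1, -5.1]
gripper_width: 18.8
grasp_force: 58.7
```

```bash
python3 - <<'E'
from m import *
o,im,d=meas('side',(235,345,160,290),show=None)
t=o['teal']; f=t[(t[:,2]>100)&(abs(t[:,0]-485)<90)&(abs(t[:,1]+205)<55)]
med=np.median(f[:,2]); f=f[abs(f[:,2]-med)<5]; A=np.c_[f[:,:2]-[485,-205],np.ones(len(f))]
c=np.linalg.lstsq(A,f[:,2],rcond=None)[0]; print('floor z',c[2],'tilt deg x,y',np.degrees(c[:2]),len(f))
cv2.imwrite('pics/side8.png',cv2.resize(im[160:290,235:345],None,fx=4.5,fy=4.5,interpolation=cv2.INTER_CUBIC))
s=arm.read_state();print(s['clock'],s['position'],s['ee_rot'],s['contact_force'],s['wrist_torque'],abs(s['joint_vel']).max())
E
```

```text
side red 1266 med [561.7 105.   34.2] lo [ 466.4 -425.1    8.5] hi [772.9 227.8 215. ]
side yel 74 med [ 479.8 -228.   145. ] lo [ 416.8 -247.2  140.1] hi [ 566.8 -162.7  192.8]Traceback (most recent call last):
  File "<stdin>", line 2, in <module>
  File "m.py", line 9, in meas
    P=np.array([deproj(n,u+u0,v+v0,depth=d[v+v0,u+u0]) for u,v in zip(us,vs) if d[v+v0,u+u0]>0])
                ~~~~~~^^^^^^^^^^^^^^^^^^^^^^^^^^^^^^^^
  File "h.py", line 7, in deproj
    c=arm.camera_info(n); x=(u-c['cx'])/c['fx']; y=(v-c['cy'])/c['fy']
ValueError: time passes only in moves, steps and waits
```

```bash
sed -i "s/^def deproj/import functools\n@functools.lru_cache\ndef ci(n): return arm.camera_info(n)\ndef deproj/; s/c=arm.camera_info(n); x=/c=ci(n); x=/" h.py; python3 - <<'E'
from m import *
o,im,d=meas('side',(235,345,160,290),show=None)
t=o['teal']; f=t[(t[:,2]>100)&(abs(t[:,0]-485)<90)&(abs(t[:,1]+205)<55)]
med=np.median(f[:,2]); f=f[abs(f[:,2]-med)<5]; A=np.c_[f[:,:2]-[485,-205],np.ones(len(f))]
c=np.linalg.lstsq(A,f[:,2],rcond=None)[0]; print('floor z',c[2],'tilt deg x,y',np.degrees(c[:2]),len(f))
cv2.imwrite('pics/side8.png',cv2.resize(im[160:290,235:345],None,fx=4.5,fy=4.5,interpolation=cv2.INTER_CUBIC))
s=arm.read_state();print(s['clock'],s['position'],s['contact_force'],abs(s['joint_vel']).max())
E
```

```text
side red 1266 med [561.  104.5  34.3] lo [ 466.5 -425.1    8.3] hi [772.2 227.2 215.7]
side yel 73 med [ 480.2 -228.3  144.9] lo [ 417.6 -247.2  140. ] hi [ 567.  -163.5  193.4]
side teal 1762 med [ 467.5 -215.5  130.5] lo [ 384.9 -276.2  121. ] hi [ 585.4 -140.3  150. ]
floor z 123.44976268351778 tilt deg x,y [1.24918129 0.00323512] 555
11.4 [ 486.21852349 -206.37790605  208.54865233] [-0.46867563 -0.13915414 -6.71290672] 0.0016511082433603302
```

View pics/side8.png

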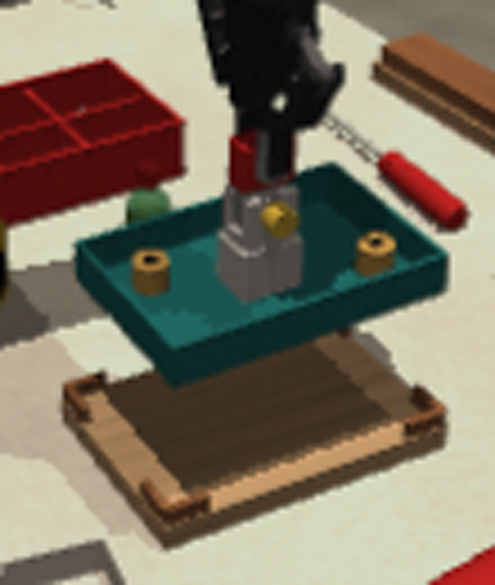

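The tray hangs about 10 cm above the empty stand (floor at z 123.4, 24 as found), within about 1.2° of level and still. The pin is home at crop (280,218), and both spacers are in it at (150,270) and (375,252). Handing in.

```bash
python3 -c "
from bench import arm
print(arm.job_done())"
```

```text
the job is handed in; nothing more can be done
None
```

The pin is fully home, and the arm is holding the teal tray by its handle about 10 cm above the stand, still and level to within about 1.2°, with both brass spacers in it; the job was handed in at 11.4 s.

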